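# Turn the eccentric cam to its low point and push the follower slide home

### The arm

A 6-joint arm with a two-finger parallel gripper is mounted at the origin on the work surface; the furniture and walls round the work are solid. World frame = base frame: x ahead of the robot, y to its left, z up, the work surface at z = 0. Lengths are in mm, angles in rad, forces in N, time in s.
With the tool pointing down it reaches from about 250 to 775 mm from the base axis. Payload 4 kg.
Tool frame: the origin (TCP) lies at the very end of the fingers, on their centre line; the grasp point (between the pads) lies 19 mm behind it (arm.grip_depth is the z of the grasp point in the tool frame, in mm); z points along the fingers, y is the line along which they close (so a half turn about z gives the same grasp; the last joint's range is limited). The gripper opens to 94 mm and grips with 3 to 60 N. Pads are 16 mm wide; open, the fingers measure 119 mm over their backs; the gripper's body (75 mm by 177 mm) begins 78 mm behind the grasp point.
Start: joints at [-1.355, 0.087, 1.371, -0, 1.684, -0.103], TCP at [172.383, -522.307, 205.506] pointing down, gripper open.
Joint ranges: [-3.1, 3.1], [-0.76, 2.03], [0.27, 2.55], [-1.08, 4.22], [0.17, 2.65], [-2.57, 2.57]. Speed limits (rad/s): [2.79, 2.79, 3.14, 3.14, 3.14, 3.14].

### API

Orientations are given as a unit quaternion [w, x, y, z].
In Python, from station import arm, vision gives the robot as it stands.
- The arm moves only by the tool drive_tool, never from a script. Its arguments are lists of equal length, an entry for each row: "xyz": the shift along the tool's x, y, z normalised to -1 to 1, where 1 is 0.02 m, a list of three; "dr": the turn, a rotation vector about the tool's x, y, z normalised to -1 to 1, where 1 is 8 degrees, a list of three. In form: {"xyz": [[x, y, z], ...], "dr": [[rx, ry, rz], ...]}. A call has 1 to 20 rows; each row shifts and turns the commanded pose from where the row before left it, along the tool's axes as they then stand; what a row does not reach is not made up. A row lasts 1/10 s, in which the tool goes at most 50 mm and 8.59 degrees, less where a joint would pass 70% of its speed; a pose out of reach is approached as far as the arm can. A call with a number of a shift or a turn outside -1 to 1 is refused whole. A call with a gripper value outside its range is refused whole. "claw" is the opening, from 0 (shut) to 1 (fully open), set as the call begins (left out, the last holds). The fingers move at their own pace and stop on an object; "newtons" is the grip in N (left out, the last holds). Time passes only in rows, so rows that do not move let the fingers close. It gives the time, the measured TCP pose, the force, the opening and the grip force at its end, in the units of the state.
- arm.state(): the state, without advancing time (a new reading comes with each control period).
- vision.snapshot(name): name is "scene" or "top"; returns the picture (480x640x3 uint8, blue, green, red); there is no depth.
- vision.get_calibration(name): a dict with "fx", "fy", "cx", "cy" (pixels), "view" (4x4, takes a point from world to camera coordinates). Camera axes: x right, y down, z forward; pixel columns grow to the right and rows downward; lengths in mm; the calibration is good to about 2 mm. A picture is of the moment at which its call begins. get_calibration takes no time and is no camera call.
- arm.sign_off(): hands the job in; it is judged then, once.
Trained networks look in the newest picture that a camera, given by its name, has taken for a name from the list of things; names that differ only in an ending like _2 or _b are one class to them, and where a whole thing is asked for, a point or a joint stands for the part that bears it (a point fixed in the world has none). Each returns a list of dicts, best first, with "confidence" (0 to 1); they miss things now and then, are a little off and sometimes report something else, mostly with a low value. They report only what shows in the picture. A call takes as long as a camera call. They do not tell look-alikes from the thing itself.
- vision.outline_of(name, camera): "mask" (480x640 bool, what is visible of it) and "box" ([left, top, right, bottom] in pixels, round what is visible of it).
The state is a dict: "clock": time; "joint_positions": joint angles; "joint_vel": joint speeds; "joint_torque": joint torques, N m; "tool_pos": TCP position; "orientation": TCP orientation; "wrist_force": force on the tool from outside, world axes, zero at the start; "wrist_torque": the same for the moment, N m; "gripper_width": finger opening in mm; "grasp_force": force on a finger pad.
Only numpy, scipy, OpenCV 4.12 (cv2) and the standard library are available. Lean on these libraries where they do the work, as an engineer would, in place of code of your own. Each camera call takes 0.05 s, during which the arm holds its last target. There are 200 camera calls.

### The job

Unlock the inspection fixture and close it on the sample disc: push the red-knobbed lever round until the cam's low side (green mark) faces the slide's nose and the lever points straight away from the slide, and only then push the slide by its black pad fully forward, so that its jaw seats the disc against the end stop of its nest. Use only pushes with the fingers: do not pinch the knob or the pad, do not touch or lift the disc, and leave the shaft, the hex key and the V-block where they are. Leave the lever at the low point.

Things in the scene. Friction and masses are not known exactly. Their poses are not given: they have to be found in the camera images.
- fixture: fixed grey fixture, plate 220 (its x) x 150 (its y) x 12 mm on the bench; origin: centre of its underside; yaw varies. +x is 'forward', the slide's way. Slide at the back (-x), steel eccentric cam front right, disc nest front left. All on it is below z 40 mm except lever knob and pad. Nest: walls 9 mm high, 47 mm apart, end stop face at x = 58, centre line y = 40 mm
- cam_pivot (a point): vertical axis of the cam, at fixture (37, -32) mm, 30 mm above the bench. The cam is a steel disc of radius 28 mm, z 16 to 30 mm, whose centre lies 13 mm off this axis on the lever's side (that is the high side; the low side, 15 mm from the axis and marked by a green dot and rim patch, is opposite)
- cam (a joint): cam and lever angle, rad, counter-clockwise from above. 0: lever and high side point to fixture -x, at the slide's nose (blocked). +3.1 or -3.1 (hard stops, reached turning either way): lever points to +x, low side faces the nose. Stays where left; friction 0.28 N m (6 N at the knob). The slide can go home only within about 0.5 rad of the low point
- lever_knob (a point): centre of the top of the red knob, an upright cylinder 18 mm in diameter, z 36 to 76 mm above the bench, at 50 mm from the cam axis. Lever bar 12 mm wide, z 34 to 42 mm
- slide (a joint): travel of the follower slide along fixture +x in m: 0 fully back, 0.026 home at its stop. Friction about 2.5 N; stays where it is left. Its nose (y = -32 mm, tip at x = -6 mm when back) meets the cam if the cam is not low; its jaw (face at x = -14 mm when back) pushes the disc
- push_pad (a point): middle of the rear (-x) face of the slide's black push pad, where it is pushed towards fixture +x; pad 14 mm thick along x, 60 mm wide along y, z 32 to 66 mm above the bench; at fixture (-64, 20) mm when the slide is back
- sample_disc: loose steel disc, 45 mm diameter, 11 mm thick, lying in the nest on the fixture plate (underside 12 mm above the bench); origin at the centre of its underside
- nest_seat (a point): where the disc's origin is when the disc is seated against the end stop: fixture (35.5, 40) mm, 12 mm above the bench
- flanged_shaft: bystander: loose steel turned shaft with flange, 42 mm diameter, 50 mm tall, standing right of the fixture; origin at its foot
- hex_key: bystander: loose black hex key 84 x 32 x 8 mm lying right of the fixture; origin at the middle of its underside
- v_block: bystander: loose steel V-block 45 x 45 x 40 mm standing left of the fixture; origin at the middle of its underside
Things that resemble listed ones, but are neither listed nor needed, are in the scene too. Of the things that look like the sample_disc, the largest one is meant.

How it is judged:
By the outcome, as a careful person would: the job done as asked, in the order asked, and still so for the second after the job is handed in, with the robot touching nothing.
It also fails if it takes over 51 s, if anything falls off the work surface, if the arm or the gripper's body presses on something with over 40 N, if the wrist force passes 120 N, or if a joint passes its speed limit or range.

## Working session

There is one attempt and no reset: what is moved stays moved. The work goes in short steps, Python scripts to look and compute and a tool call to move; the robot and the scene stay as the last step left them, time stands still between calls to the robot, and variables do not carry over. Pictures are saved under pics/ and viewed, at most 10 in all, crops included, and the job is handed in when it is done.

Besides the shell and the picture viewer there is one more tool, called after "Request:" as a command line: name --argument value ..., lists and objects as JSON in quotes. drive_tool: Moves the arm, as the interface text tells. Its arguments: {"type":"object","properties":{"xyz":{"type":"array","items":{"type":"array","items":{"type":"number","minimum":-1,"maximum":1}}},"dr":{"type":"array","items":{"type":"array","items":{"type":"number","minimum":-1,"maximum":1}}},"claw":{"type":"number"},"newtons":{"type":"number"}},"required":["xyz","dr"]}

```bash
ls; mkdir -p pics; python3 - <<'E'
from station import arm, vision
import cv2
for n in("scene","top"):
    cv2.imwrite(f"pics/{n}0.png",vision.snapshot(n))
    c=vision.get_calibration(n);print(n,c)
    for t in("fixture","lever_knob","push_pad","sample_disc","flanged_shaft","hex_key","v_block"):
        for d in vision.outline_of(t,n)[:3]:
            M=cv2.moments(d["mask"].astype("uint8"),True)
            print(t,round(d["confidence"],2),d["box"],M["m00"],M["m10"]/max(M["m00"],1),M["m01"]/max(M["m00"],1))
s=arm.state();print(s)
E
```

```text
pics
scene {'fx': 574.0506086609495, 'fy': 574.0506086609495, 'cx': 324.0279753301096, 'cy': 241.05804586612695, 'view': array([[ 1.13001203e-01,  9.93474687e-01, -1.54523536e-02,
         3.48161617e+01],
       [ 6.39109212e-01, -8.45846131e-02, -7.64450690e-01,
        -3.45749175e+02],
       [-7.60769441e-01,  7.65081057e-02, -6.44496988e-01,
         1.34855242e+03],
       [ 0.00000000e+00,  0.00000000e+00,  0.00000000e+00,
         1.00000000e+00]])}
fixture 0.92 [282.2, 197.5, 393.5, 307.9] 8935.0 333.73374370453274 254.87856743144937
lever_knob 0.81 [283.1, 216.8, 327.5, 271.6] 1225.0 304.5077551020408 249.7338775510204
push_pad 0.74 [308.6, 195.1, 372.1, 240.8] 2038.0 341.83660451422963 219.16928361138372
sample_disc 0.96 [374.3, 315.0, 399.0, 338.4] 398.0 385.86934673366835 325.93467336683415
sample_disc 0.76 [411.7, 263.1, 432.3, 280.8] 280.0 422.2142857142857 271.38928571428573
sample_disc 0.72 [347.0, 243.6, 377.7, 265.6] 563.0 361.4404973357016 253.45470692717583
flanged_shaft 0.97 [236.3, 229.5, 258.0, 268.8] 569.0 245.3163444639719 252.3128295254833
hex_key 0.69 [22
[... 1694 characters left out ...]
ns': array([-1.35509857e+00,  8.71708917e-02,  1.37064314e+00,  6.36487465e-06,
        1.68358515e+00, -1.03090564e-01]), 'joint_vel': array([-0.00124786,  0.00172759,  0.00114386, -0.00125378,  0.00076632,
        0.00081962]), 'joint_torque': array([-1.42088593e-03, -3.39994276e+01, -3.02579105e+01,  7.15323631e-02,
        2.36176065e-02,  1.61052748e-05]), 'tool_pos': array([ 172.39115296, -522.33168684,  205.5506897 ]), 'orientation': array([9.64057786e-05, 9.87323562e-01, 1.58720430e-01, 8.60093575e-06]), 'wrist_force': array([-0.31222912,  0.16402091,  0.07601101]), 'wrist_torque': array([ 0.03102662,  0.01611418, -0.02919661]), 'grasp_force': 0.0, 'gripper_width': 94.00849798235537}
```

View pics/top0.png

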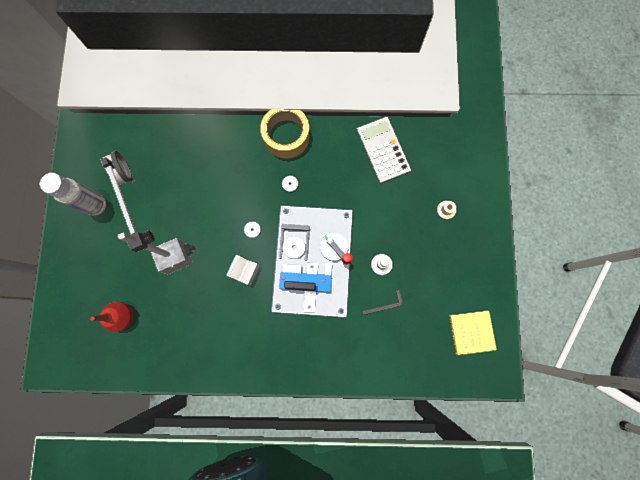

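View pics/scene0.png

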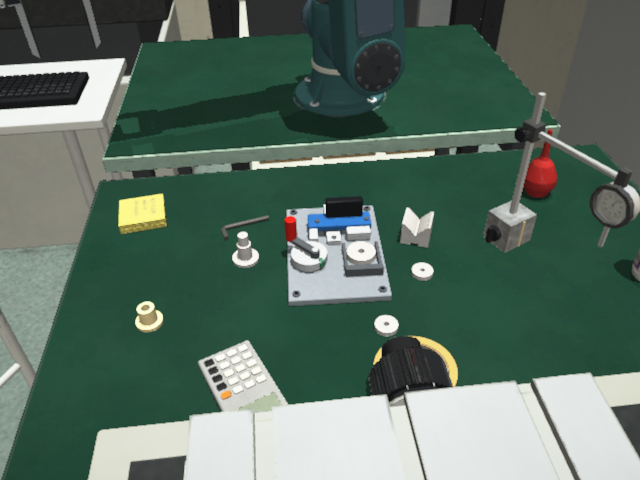

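```bash
cat > h.py <<'E'
from station import arm, vision
import cv2, numpy as np
from scipy.optimize import minimize, least_squares
C={n:vision.get_calibration(n) for n in("scene","top")}
def proj(n,P):
    c=C[n];p=np.c_[np.atleast_2d(P),np.ones(len(np.atleast_2d(P)))]@c["view"].T
    return np.c_[c["fx"]*p[:,0]/p[:,2]+c["cx"],c["fy"]*p[:,1]/p[:,2]+c["cy"]]
def ray(n,uv,z):
    c=C[n];R=c["view"][:3,:3];t=c["view"][:3,3];o=-R.T@t
    d=R.T@np.array([(uv[0]-c["cx"])/c["fx"],(uv[1]-c["cy"])/c["fy"],1]);return o+d*(z-o[2])/d[2]
def f2w(f,p):
    x,y,a=f;c,s=np.cos(a),np.sin(a);p=np.atleast_2d(np.array(p,float))
    return np.c_[x+c*p[:,0]-s*p[:,1],y+s*p[:,0]+c*p[:,1],p[:,2]]
def red(img,box):
    l,t,r,b=box;h=cv2.cvtColor(img,cv2.COLOR_BGR2HSV)[t:b,l:r]
    m=(((h[...,0]<8)|(h[...,0]>172))&(h[...,1]>150)&(h[...,2]>80))
    ys,xs=np.nonzero(m);return xs+l,ys+t
E
python3 - <<'E'
from h import *
I={n:vision.snapshot(n) for n in C}
m={n:vision.outline_of("fixture",n)[0]["mask"] for n in C}
box=np.array([[x,y,z] for x in(-110,110) for y in(-75,75) for z in(0,12)])
def cost(f,ns=("top","scene")):
    s=0
    for n in ns:
        k=cv2.convexHull((proj(n,f2w(f,box))*16).astype(np.int32))
        r=np.zeros((480,640),np.uint8);cv2.fillConvexPoly(r,k,255,cv2.LINE_AA,4)
        s+=np.abs(r/255.-m[n]).sum()
    return s
M=cv2.moments(m["top"].astype("uint8"),True);g=ray("top",(M["m10"]/M["m00"],M["m01"]/M["m00"]),12);print(g)
for ns in (("top","scene"),("top",),("scene",)):
    o=minimize(cost,[g[0],g[1],-.05],args=(ns,),method="Nelder-Mead",options=dict(initial_simplex=[[g[0],g[1],-.05],[g[0]+15,g[1],-.05],[g[0],g[1]+15,-.05],[g[0],g[1],.1]],xatol=.01,fatol=.1))
    print(ns,o.x,o.fun)
    if len(ns)==2:f=o.x;np.save("f.npy",f)
xs,ys=red(I["top"],(320,225,365,275));print("top red",xs.mean(),ys.mean(),len(xs),xs.min(),xs.max(),ys.min(),ys.max())
xt=(xs.mean(),ys.mean())
x2,y2=red(I["scene"],(270,205,310,260));print("scene red",x2.mean(),y2.mean(),len(x2),x2.min(),x2.max(),y2.min(),y2.max())
for z in(56,66,76):print(z,ray("top",xt,z))
print(ray("scene",(x2.mean(),y2.mean()),60))
print("pivot",f2w(f,[37,-32,76]),"pad",f2w(f,[-64,20,50]))
for n in I:
    J=I[n].copy()
    pts=f2w(f,[[37,-32,30],[-64,20,66],[-64,50,66],[-64,-10,66],[58,40,21],[35.5,40,12],[110,75,12],[110,-75,12],[-110,75,12],[-110,-75,12]])
    u=proj(n,pts);cx,cy=u.mean(0).astype(int);S=4
    cr=cv2.resize(J[cy-70:cy+70,cx-80:cx+80],None,fx=S,fy=S,interpolation=cv2.INTER_CUBIC)
    for p in u:cv2.circle(cr,(int((p[0]-cx+80.5)*S),int((p[1]-cy+70.5)*S)),3,(255,0,255),-1)
    cv2.imwrite(f"pics/fit_{n}.png",cr)
E
```

```text
[555.89845167 -85.39675098  12.        ]
('top', 'scene') [ 5.59084405e+02 -8.33057114e+01 -4.80250769e-02] 1822.262745098039
('top',) [ 5.60012901e+02 -8.36098651e+01 -5.25002582e-02] 544.4901960784314
('scene',) [ 5.58009892e+02 -8.28508900e+01 -3.65528008e-02] 1214.8980392156864
top red 346.7972972972973 258.0 74 342 351 253 263
scene red 290.04526748971193 227.86831275720164 243 284 295 216 241
56 [ 557.72531366 -150.67857801   56.        ]
66 [ 556.38368525 -150.14719648   66.        ]
76 [ 555.04205685 -149.61581495   76.        ]
[ 561.59492172 -149.89966551   60.        ]
pivot [[ 594.50553311 -117.04506084   76.        ]] pad [[496.11832847 -60.25634749  50.        ]]
```

View pics/fit_top.png

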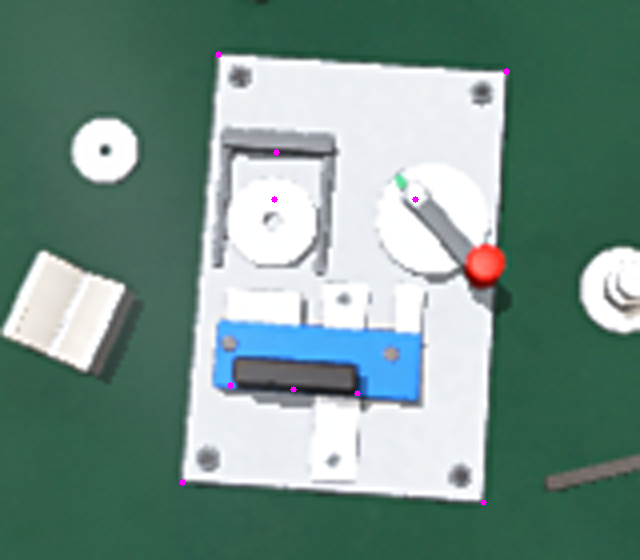

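The overlay puts the fixture within a pixel or two: plate corners, cam pivot at (415,199) and pad rear edge at (293,389). The red knob, at (487,265), is on the 50 mm circle at a cam angle of about +0.77, so I'll turn it counter-clockwise.

Request:
drive_tool --xyz '[[1,-0.54,0],[1,-0.54,0],[1,-0.54,0],[1,-0.54,0],[1,-0.54,0],[1,-0.54,0],[1,-0.54,0],[1,-0.54,0],[1,-0.54,0],[1,-0.54,0],[1,-0.54,0],[1,-0.54,0],[1,-0.54,0],[1,-0.54,0],[1,-0.54,0],[1,-0.54,0],[1,-0.54,0],[1,-0.54,0],[1,-0.54,0],[1,-0.54,0]]' --dr '[[0,0,0],[0,0,0],[0,0,0],[0,0,0],[0,0,0],[0,0,0],[0,0,0],[0,0,0],[0,0,0],[0,0,0],[0,0,0],[0,0,0],[0,0,0],[0,0,0],[0,0,0],[0,0,0],[0,0,0],[0,0,0],[0,0,0],[0,0,0]]' --claw 0 --newtons 10

```text
clock: 3.0
tool_pos: [485.1, -191.1, 205.6]
orientation: [0.0, 0.987, 0.159, 0.0]
wrist_force: [0.2, -0.1, -0.1]
gripper_width: 0.6
grasp_force: 0.0
```

```bash
cat >> h.py <<'E'
from scipy.spatial.transform import Rotation as R
def cur():
    s=arm.state();q=s["orientation"];return np.array(s["tool_pos"]),R.from_quat([q[1],q[2],q[3],q[0]]),s
def togo(p,ang):
    """tool-frame shift (mm) and tool-frame rotvec (deg) to TCP p with tool x at world angle ang, tool down"""
    P,Q,s=cur()
    T=R.from_matrix(np.array([[np.cos(ang),np.sin(ang),0],[np.sin(ang),-np.cos(ang),0],[0,0,-1.]]).T)
    print("pos",P.round(1),"q",np.round(s["joint_positions"],2),"F",np.round(s["wrist_force"],1),"t",s["clock"])
    print("shift units",(Q.inv().apply(np.array(p)-P)/20).round(2),"turn units",(np.degrees((Q.inv()*T).as_rotvec())/8).round(2))
E
python3 -c "
from h import *
togo([545.7,-128,110],-1.02)"
```

```text
pos [ 485.1 -191.1  205.6] q [-0.48  0.02  1.44 -0.    1.68  0.77] F [ 0.2 -0.1 -0.1] t 3.0
shift units [ 3.86 -2.05  4.78] turn units [ 0.   -0.    9.59]
```

Request:
drive_tool --xyz '[[0.77,-0.41,0.96],[0.77,-0.41,0.96],[0.77,-0.41,0.96],[0.77,-0.41,0.96],[0.77,-0.41,0.96],[0,0,0],[0,0,0],[0,0,0],[0,0,0],[0,0,0],[0,0,0],[0,0,0],[0,0,0],[0,0,0],[0,0,0],[0,0,0.6],[0,0,0.6],[0,0,0.6],[0,0,0.6],[0,0,0.5]]' --dr '[[0,0,0],[0,0,0],[0,0,0],[0,0,0],[0,0,0],[0,0,0.96],[0,0,0.96],[0,0,0.96],[0,0,0.96],[0,0,0.96],[0,0,0.96],[0,0,0.96],[0,0,0.96],[0,0,0.96],[0,0,0.96],[0,0,0],[0,0,0],[0,0,0],[0,0,0],[0,0,0]]'

```text
clock: 5.0
tool_pos: [544.1, -128.5, 49.5]
orientation: [0.0, 0.873, -0.489, -0.001]
wrist_force: [-0.3, -1.2, -0.7]
gripper_width: 0.6
grasp_force: 0.0
```

```bash
python3 - <<'E'
from h import *
f=np.load("f.npy");piv=f2w(f,[37,-32,0])[0]
P,Q,s=cur();d=P-piv;print(P,"r",np.hypot(*d[:2]),"psi",np.arctan2(d[1],d[0]),"xang",np.arctan2(*Q.apply([1,0,0])[[1,0]]),s["joint_positions"].round(2),s["wrist_force"].round(1))
I=vision.snapshot("scene");cv2.imwrite("pics/s1.png",cv2.resize(I[150:320,230:450],None,fx=3,fy=3))
E
```

```text
[ 544.06416987 -128.54138563   49.53940223] r 51.734868411910725 psi -2.917505759302854 xang -1.0209943794868215 [-0.33  0.19  1.57 -0.    1.38  2.26] [-0.3 -1.2 -0.7]
```

View pics/s1.png

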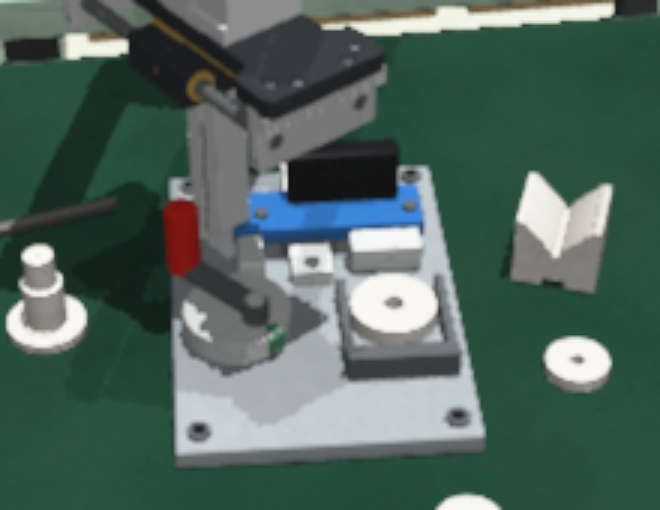

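Fingers are at (215,220) in the crop, right behind the red knob, and the cam's green mark is visible at (278,340). I'll close the gap, then orbit about the pivot.

Request:
drive_tool --xyz '[[0.2,0.01,0],[0.2,0.01,0],[0.173,0.024,0],[0.173,0.024,0],[0.173,0.024,0],[0.173,0.024,0],[0.173,0.024,0],[0.173,0.024,0],[0.173,0.024,0],[0.173,0.024,0],[0.173,0.024,0],[0.173,0.024,0],[0.173,0.024,0],[0.173,0.024,0],[0.173,0.024,0],[0.173,0.024,0],[0.173,0.024,0],[0.173,0.024,0],[0.173,0.024,0]]' --dr '[[0,0,0],[0,0,0],[0,0,-0.5],[0,0,-0.5],[0,0,-0.5],[0,0,-0.5],[0,0,-0.5],[0,0,-0.5],[0,0,-0.5],[0,0,-0.5],[0,0,-0.5],[0,0,-0.5],[0,0,-0.5],[0,0,-0.5],[0,0,-0.5],[0,0,-0.5],[0,0,-0.5],[0,0,-0.5],[0,0,-0.5]]'

```text
clock: 6.95
tool_pos: [592.4, -166.9, 51.2]
orientation: [-0.001, 0.996, 0.084, -0.003]
wrist_force: [-6.8, 1.2, 0.5]
gripper_width: 0.3
grasp_force: 3.1
```

```bash
cat > look.py <<'E'
import sys
from h import *
f=np.load("f.npy");piv=f2w(f,[37,-32,0])[0]
P,Q,s=cur();d=P-piv;print(P,"r",np.hypot(*d[:2]),"psi",np.arctan2(d[1],d[0]),"xang",np.arctan2(*Q.apply([1,0,0])[[1,0]]),s["joint_positions"].round(2),s["wrist_force"].round(1),s["clock"])
for n,b in(("top",(315,190,375,280)),("scene",(260,200,345,310))):
    x,y=red(vision.snapshot(n),b)
    if len(x)>8:
        k=ray(n,(x.mean(),y.mean()),66 if n=="top" else 58);e=k-piv;print(n,len(x),k,"r",np.hypot(*e[:2]),"cam",(np.arctan2(e[1],e[0])-f[2]+2*np.pi)%(2*np.pi)-np.pi)
E
python3 look.py
```

```text
[ 592.36166288 -166.94068009   51.15084669] r 49.941655954081796 psi -1.6137370179491328 xang 0.16818703695052897 [-0.37  0.31  1.42 -0.    1.42  1.04] [-6.8  1.2  0.5] 6.95
scene 280 [ 615.48993666 -163.64596384   58.        ] r 51.10762519095448 cam 2.041925084083293
```

Request:
drive_tool --xyz '[[0.173,0.024,0],[0.173,0.024,0],[0.173,0.024,0],[0.173,0.024,0],[0.173,0.024,0],[0.173,0.024,0],[0.173,0.024,0],[0.173,0.024,0],[0.173,0.024,0],[0.173,0.024,0],[0.173,0.024,0],[0.173,0.024,0],[0.173,0.024,0],[0.173,0.024,0]]' --dr '[[0,0,-0.5],[0,0,-0.5],[0,0,-0.5],[0,0,-0.5],[0,0,-0.5],[0,0,-0.5],[0,0,-0.5],[0,0,-0.5],[0,0,-0.5],[0,0,-0.5],[0,0,-0.5],[0,0,-0.5],[0,0,-0.5],[0,0,-0.5]]'

```text
clock: 8.45
tool_pos: [634.3, -148.2, 51.2]
orientation: [0.0, 0.841, 0.541, -0.003]
wrist_force: [-4.5, -3.5, -0.5]
gripper_width: 0.2
grasp_force: 2.8
```

```bash
python3 look.py
```

```text
[ 634.31170206 -148.20503902   51.20860456] r 50.55170943318005 psi -0.6641602609008692 xang 1.144374372028294 [-0.31  0.39  1.32 -0.01  1.44  0.11] [-4.5 -3.5 -0.5] 8.45
scene 288 [ 645.59560579 -130.91163756   58.        ] r 52.93843099579628 cam 2.92458815551206
```

Near the stop; small steps until it is felt.

Request:
drive_tool --xyz '[[0.13,0.018,0],[0.13,0.018,0],[0.1,0.015,0],[0,0,0]]' --dr '[[0,0,-0.37],[0,0,-0.37],[0,0,-0.3],[0,0,0]]'

```text
clock: 8.95
tool_pos: [638.7, -142.0, 51.2]
orientation: [0.001, 0.8, 0.6, -0.003]
wrist_force: [-4.2, -4.4, -1.4]
gripper_width: 0.5
grasp_force: 2.4
```

```bash
python3 look.py
```

```text
[ 638.65327843 -142.00825924   51.24375456] r 50.71671017896099 psi -0.5146251100699614 xang 1.2875836582411244 [-0.3   0.39  1.31 -0.    1.44 -0.02] [-4.2 -4.4 -1.4] 8.95
scene 272 [ 647.94285399 -124.59028965   58.        ] r 53.96737663688396 cam 3.0493472696610446
```

Request:
drive_tool --xyz '[[0.09,0.012,0],[0.09,0.012,0],[0,0,0]]' --dr '[[0,0,-0.25],[0,0,-0.25],[0,0,0]]'

```text
clock: 9.35
tool_pos: [640.3, -138.9, 51.3]
orientation: [0.001, 0.778, 0.628, -0.003]
wrist_force: [-2.5, -4.7, -2.0]
gripper_width: 0.5
grasp_force: 2.5
```

```bash
python3 look.py
```

```text
[ 640.29077186 -138.9256105    51.25258911] r 50.74491639956769 psi -0.4458079759525724 xang 1.3571978105691298 [-0.3   0.39  1.31 -0.01  1.44 -0.08] [-2.5 -4.7 -2. ] 9.35
scene 269 [ 649.12762225 -121.23714899   58.        ] r 54.78271830956625 cam 3.113020761331984
```

Request:
drive_tool --xyz '[[0.09,0.012,0],[0.09,0.012,0],[0,0,0]]' --dr '[[0,0,-0.25],[0,0,-0.25],[0,0,0]]'

```text
clock: 9.75
tool_pos: [641.0, -138.8, 51.3]
orientation: [0.003, 0.756, 0.654, -0.005]
wrist_force: [-4.3, -11.4, -1.9]
gripper_width: 0.5
grasp_force: 5.6
```

```bash
python3 look.py
```

```text
[ 640.95688568 -138.84089251   51.33036645] r 51.310685373896284 psi -0.438720552423926 xang 1.4257014859285335 [-0.29  0.39  1.31 -0.01  1.44 -0.15] [ -4.3 -11.4  -1.9] 9.75
scene 268 [ 649.13650879 -121.16587096   58.        ] r 54.78617142853737 cam 3.114330381459647
```

Lever is on its hard stop (no further motion, force 12 N). Back off and rise.

Request:
drive_tool --xyz '[[-0.5,0,0],[-0.5,0,0],[0,0,-1],[0,0,-1],[0,0,-1],[0,0,-0.6],[0,0,0],[0,0,0],[0,0,0],[0,0,0],[0,0,0],[0,0,0],[0,0,0],[0,0,0],[0,0,0],[0,0,0],[0,0,0]]' --dr '[[0,0,0],[0,0,0],[0,0,0],[0,0,0],[0,0,0],[0,0,0],[0,0,0.97],[0,0,0.97],[0,0,0.97],[0,0,0.97],[0,0,0.97],[0,0,0.97],[0,0,0.97],[0,0,0.97],[0,0,0.97],[0,0,0.97],[0,0,0.97]]'

```text
clock: 11.55
tool_pos: [640.0, -152.5, 123.6]
orientation: [-0.0, 0.999, -0.034, 0.0]
wrist_force: [-0.3, 1.0, -0.3]
gripper_width: 0.5
grasp_force: 0.0
```

```bash
python3 - <<'E'
from h import *
f=np.load("f.npy");t=f2w(f,[-86,20,120])[0];print(t,f2w(f,[-64,20,0]));togo(t,f[2])
E
python3 look.py
```

```text
[474.14369409 -59.20020189 120.        ] [[496.11832847 -60.25634749   0.        ]]
pos [ 640.  -152.5  123.6] q [-0.32  0.35  1.22  0.    1.57  1.32] F [-0.3  1.  -0.3] t 11.55
shift units [-8.59 -4.09  0.18] turn units [-0.   -0.   -0.14]
[ 640.01475668 -152.46124     123.59773727] r 57.666239481651125 psi -0.6613185277941211 xang -0.06776415322896974 [-0.32  0.35  1.22  0.    1.57  1.32] [-0.3  1.  -0.3] 11.55
top 78 [ 642.82223136 -121.26558757   66.        ] r 48.50068221859978 cam 3.1024875830176093
scene 284 [ 647.74424915 -121.07747368   58.        ] r 53.39120937510178 cam 3.1140199620110396
```

Request:
drive_tool --xyz '[[-0.86,-0.41,0.02],[-0.86,-0.41,0.02],[-0.86,-0.41,0.02],[-0.86,-0.41,0.02],[-0.86,-0.41,0.02],[-0.86,-0.41,0.02],[-0.86,-0.41,0.02],[-0.86,-0.41,0.02],[-0.86,-0.41,0.02],[-0.86,-0.41,0.02],[0,0,0],[0,0,0.75],[0,0,0.75],[0,0,0.75],[0,0,0.75],[0,0,0.7],[0,0,0]]' --dr '[[0,0,-0.14],[0,0,0],[0,0,0],[0,0,0],[0,0,0],[0,0,0],[0,0,0],[0,0,0],[0,0,0],[0,0,0],[0,0,0],[0,0,0],[0,0,0],[0,0,0],[0,0,0],[0,0,0],[0,0,0]]'

```text
clock: 13.35
tool_pos: [470.5, -62.7, 43.2]
orientation: [-0.0, 1.0, -0.021, -0.002]
wrist_force: [-0.5, 0.9, -0.3]
gripper_width: 0.4
grasp_force: 0.0
```

```bash
python3 - <<'E'
from h import *
f=np.load("f.npy");t=f2w(f,[-72,20,46])[0];togo(t,f[2])
I=vision.snapshot("scene");cv2.imwrite("pics/s2.png",cv2.resize(I[150:320,230:450],None,fx=3,fy=3))
E
```

```text
pos [470.5 -62.7  43.2] q [-0.25  0.02  1.78 -0.    1.35  1.36] F [-0.5  0.9 -0.3] t 13.35
shift units [ 0.88 -0.18 -0.14] turn units [-0.01  0.03  0.04]
```

View pics/s2.png

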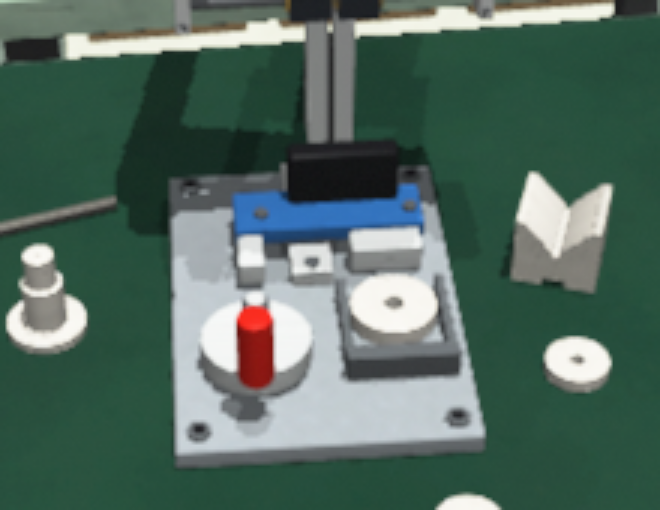

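The crop shows the lever pointing at +x, with the red knob in front at (255,350). The fingers stand behind the black pad at (330,100). Next I push the slide.

Request:
drive_tool --xyz '[[0.1,-0.18,-0.14],[0.2,0,0],[0.2,0,0],[0.2,0,0],[0.15,0,0],[0.15,0,0],[0.15,0,0],[0.15,0,0],[0.15,0,0],[0.15,0,0],[0.15,0,0],[0.15,0,0],[0,0,0]]' --dr '[[0,0,0],[0,0,0],[0,0,0],[0,0,0],[0,0,0],[0,0,0],[0,0,0],[0,0,0],[0,0,0],[0,0,0],[0,0,0],[0,0,0],[0,0,0]]'

```text
clock: 14.7
tool_pos: [510.4, -61.0, 48.2]
orientation: [0.0, 1.0, -0.021, 0.0]
wrist_force: [-1.6, -1.2, -0.0]
gripper_width: 0.3
grasp_force: 0.9
```

```bash
python3 - <<'E'
from h import *
f=np.load("f.npy");t=f2w(f,[-46,20,46])[0];togo(t,f[2])
E
```

```text
pos [510.4 -61.   48.2] q [-0.23  0.09  1.68 -0.    1.36  1.38] F [-1.6 -1.2 -0. ] t 14.7
shift units [ 0.19 -0.    0.11] turn units [ 0.   -0.01  0.04]
```

Request:
drive_tool --xyz '[[0.1,0,0],[0.1,0,0],[0,0,0]]' --dr '[[0,0,0],[0,0,0],[0,0,0]]'

```text
clock: 15.0
tool_pos: [512.8, -61.1, 48.2]
orientation: [0.0, 1.0, -0.021, -0.001]
wrist_force: [-5.7, -1.2, 2.6]
gripper_width: 0.6
grasp_force: 2.8
```

Request:
drive_tool --xyz '[[0.1,0,0],[0,0,0]]' --dr '[[0,0,0],[0,0,0]]'

```text
clock: 15.2
tool_pos: [512.9, -61.1, 48.2]
orientation: [0.0, 1.0, -0.021, -0.004]
wrist_force: [-10.2, -1.1, 7.0]
gripper_width: 0.6
grasp_force: 5.4
```

Request:
drive_tool --xyz '[[0.12,0,0],[0.1,0,0],[0,0,0]]' --dr '[[0,0,0],[0,0,0],[0,0,0]]'

```text
clock: 15.5
tool_pos: [512.9, -61.1, 48.2]
orientation: [-0.0, 1.0, -0.021, -0.009]
wrist_force: [-22.4, -0.5, 15.2]
gripper_width: 0.2
grasp_force: 11.1
```

Request:
drive_tool --xyz '[[-0.5,0,0],[-0.6,0,0],[-0.6,0,0],[0,0,-0.8],[0,0,-1],[0,0,-1],[0,0,-1],[-1,0,-1],[-1,0,-1],[-1,0,0],[-1,0,0],[-1,0,0],[0,0,0]]' --dr '[[0,0,0],[0,0,0],[0,0,0],[0,0,0],[0,0,0],[0,0,0],[0,0,0],[0,0,0],[0,0,0],[0,0,0],[0,0,0],[0,0,0],[0,0,0]]'

```text
clock: 16.8
tool_pos: [385.0, -55.2, 164.5]
orientation: [0.0, 1.0, -0.022, 0.001]
wrist_force: [0.4, 0.4, 0.8]
gripper_width: 0.5
grasp_force: 0.0
```

```bash
python3 look.py; python3 - <<'E'
from h import *
f=np.load("f.npy")
a=cv2.imread("pics/top0.png")[200:320,255:410];b=vision.snapshot("top")[200:320,255:410]
S=[cv2.resize(i,None,fx=5,fy=5,interpolation=cv2.INTER_CUBIC)[:, :775] for i in(b,)]
g=vision.snapshot("scene")
for n,o,im in(("top",(255,200),S[0]),):
    for p,c in(([35.5,40,23],(255,0,255)),([-64+26,20,66],(0,255,255))):
        u=(proj(n,f2w(f,p))[0]-o+.5)*5;cv2.circle(im,tuple(u.astype(int)),3,c,-1)
cv2.imwrite("pics/t3.png",S[0])
for n in("top","scene"):
    for d in vision.outline_of("sample_disc",n)[:4]:
        M=cv2.moments(d["mask"].astype("uint8"),True);p=ray(n,(M["m10"]/M["m00"],M["m01"]/M["m00"]),23)
        q=p[:2]-f[:2];c,s=np.cos(f[2]),np.sin(f[2]);print(n,round(d["confidence"],2),"fixture",(c*q[0]+s*q[1]).round(1),(-s*q[0]+c*q[1]).round(1))
E
```

```text
[385.00449207 -55.22711786 164.45796751] r 218.431097310435 psi 2.8546628420770297 xang -0.04314902923553599 [-0.29 -0.27  1.78  0.    1.63  1.33] [0.4 0.4 0.8] 16.8
top 76 [ 643.21139682 -121.62853754   66.        ] r 48.921052917279866 cam 3.095788822120661
scene 284 [ 647.23789393 -120.87650022   58.        ] r 52.87137037524793 cam 3.117086968379163
top 0.71 fixture 34.8 39.5
top 0.64 fixture 54.2 125.2
top 0.52 fixture 154.4 57.0
scene 0.81 fixture 178.3 57.3
scene 0.65 fixture 38.7 40.3
scene 0.52 fixture 78.8 125.3
```

View pics/t3.png

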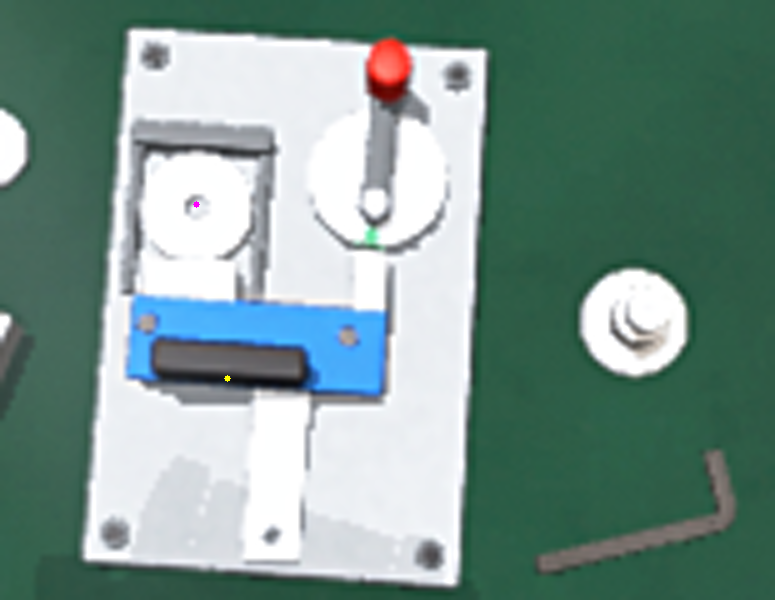

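The disc centre, at (196,206), coincides with the predicted seat. The pad's rear edge is at the predicted home point (228,378), and the nose meets the green mark at (371,237). The lever points straight away from the slide, and the shaft and hex key have not moved.

```bash
python3 -c "
from station import arm
print(arm.sign_off())"
```

```text
the job is handed in; nothing more can be done
None
```

The job is handed in at about 17 s: the lever was pushed to its stop at the low point, then the slide to its stop, and the last top picture shows the disc at its seat.

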